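# Roll the tumbling drum up its ramp onto the rollers and start the machine

## Task

Load and start the bench tumbler: with the fingertips, roll the blue drum slowly and steadily up the loading ramp, never letting it run back down, until it drops home between the two rollers at the top. Only then press the green start button fully down and let it come up again; leave the red stop button alone. The drum is only pushed: do not take it between the fingers or lift it, and do not disturb the loose things on the bench.

Things in the scene. Friction and masses are not known exactly. Their poses are not given: they have to be found in the camera images.
- tumbler: Bench-top rotary tumbler (polisher) with loading ramp; fixed in a run, 270 mm long, 100 mm wide. Origin: on the bench under its middle; x runs up the ramp from its low foot (x = -133 mm) over the roller bed to the green motor housing (x = 74 to 134 mm, 74 mm high); y to the left of that, z up. The housing's near face (x = 74 mm), rubber-faced, is the back stop
- ramp: Aluminium loading ramp of the tumbler, fixed to it, 147 mm long. Origin: middle of the deck's low edge, 14 mm above the bench at x = -130 mm of the tumbler; x up the slope (0.16 rad), y as the tumbler's, z square to the deck. Side walls 19 mm high above the deck, 78 mm apart; at x = 0 a lip 9 mm high, 3 mm thick. Its upper edge is level with the front roller's top
- drum: Closed drum of smooth hard plastic lying across the ramp: blue, 51 mm across, two black rings 54 mm across (17 to 29 mm either side of its middle), 72 mm long, about 0.4 kg. Origin: its centre; y its axis; x, z turn with it. Starts against the lip, centre at x = -114, z = 44 mm of the tumbler. Rolls freely: let go on the ramp, it runs back. Past the front roller it drops 6 mm, stays
- bed (a point): Drum centre when it lies fully home between the two rollers: x = 45, y = 0, z = 59 mm of the tumbler, 2 mm clear of the back stop. The rollers: free-turning, black rubber, 16 mm thick, 76 mm long along y, axes at x = 26 and 64 mm, 30 mm above the bench
- start_button (a joint): green start push button on top of the motor housing, sprung: 0 = up, 0.006 m = fully down, takes about 4 N straight down
- start_button_top (a point): middle of the green button's top face (18 mm across, in a black round bezel), 96 mm above the bench, at x = 104, y = +25 mm of the tumbler
- stop_button (a joint): red stop push button, the same make, beside the green one, as high: 0 = up, 0.006 m = fully down
- stop_button_top (a point): middle of the red button's top face, at x = 104, y = -25 mm of the tumbler
- loupe_1: black eye loupe standing on the bench, 31 mm across, 30 mm high; origin under its middle
- alu_tin: round aluminium tin with lid, 56 mm across, 36 mm high; origin under its middle
- watch_head_1: watch head without strap, 41 x 38 x 9 mm, lying on the bench; origin under its middle
- watch_head_7: watch head without strap, 38 x 35 x 8 mm, lying on the bench; origin under its middle
- tweezers_1: steel tweezers, 125 x 14 x 10 mm, lying on the bench; origin under its middle
- cream_pot: cream plastic pot with lid, 62 mm across, 40 mm high; origin under its middle

How it is judged:
By the outcome, as a careful person would: the job done as asked, in the order asked, and still so for the second after the job is handed in, with the robot touching nothing.
It also fails if it takes over 45 s, if anything falls off the work surface, if the arm or the gripper's body presses on something with over 40 N, if the wrist force passes 120 N, or if a joint passes its speed limit or range.

## Robot

A 6-joint arm with a two-finger parallel gripper is mounted at the origin on a cart in front of the work surface, level with it; the furniture and walls round the work are solid. World frame = base frame: x ahead of the robot, y to its left, z up, the work surface at z = 0. Lengths are in m, angles in rad, forces in N, time in s.
With the tool pointing down it reaches from about 0.375 to 0.9 m from the base axis. Payload 3.1 kg.
Tool frame: the origin (TCP) lies on the centre line of the jaws, within the pads' length; the fingertips stand 22 mm ahead of it and the grasp point (between the pads) lies 3 mm ahead of it; z points along the fingers, y is the line along which they close (so a half turn about z gives the same grasp; the last joint's range is limited). The gripper opens to 85 mm and grips with 20 to 120 N. Pads are 22 mm wide; open, the fingers measure 114 mm over their backs; the gripper's body (76 mm by 85 mm) begins 54 mm behind the grasp point. The pads swing forward as they close: fully open they stand 13 mm farther back than shut.
Start: joints at [-1.323, 0.527, 1.433, -0, 1.181, -0.178], TCP at [0.258, -0.569, 0.253] pointing down, gripper open.
Joint ranges: [-3.08, 3.08], [-0.75, 2.2], [0.22, 2.44], [-1.43, 4.57], [0, 2.65], [-2.85, 2.85]. Speed limits (rad/s): [2.79, 2.79, 3.14, 3.14, 3.14, 3.14].

## Interface

Orientations are given as a unit quaternion [x, y, z, w].
In Python, from station import manip gives the robot as it stands.
- The arm moves only by the tool drive_effector, called after "Request:" by a JSON object that holds its "name" and its "arguments". Schema: {"type":"object","properties":{"increments":{"type":"array","items":{"type":"object","properties":{"xyz":{"type":"array","items":{"type":"number"},"minItems":3,"maxItems":3},"rz":{"type":"number"},"jaw":{"type":"number"}},"additionalProperties":false,"required":["jaw"]},"minItems":1,"maxItems":20},"grip_n":{"type":"number"},"only":{"type":"string"},"quiet":{"type":"boolean"},"lines":{"type":"string"}},"required":["increments"],"additionalProperties":false}. increments is a list of rows, 1 to 20 of them, each an object with the fields xyz (a list: dx, dy, dz in fractions of the full range, 1 being 0.6 m), rz (a turn about the tool's z in normalised numbers (1 is pi rad)), jaw (the opening from 0.0 (shut) to 1.0 (fully open)); a field left out counts as zero (the opening has to be given); each row is the pose to reach, as a shift and turn from the pose commanded when the call began, along the tool's axes at that moment; what a row does not reach only later rows make up. A row lasts 1/10 s, in which the tool goes at most 0.05 m and 0.15 rad, less where a joint would pass 70% of its speed; a pose out of reach is approached as far as the arm can. The fingers move at their own pace and stop on an object; grip_n is the grip in N (left out, the last holds). Time passes only in rows, so rows that do not move let the fingers close. The tool returns the time, the measured TCP pose, the force, the opening and the grip force at its end. only (a regular expression) keeps the lines of the reply that match it, lines (a string "A,B") keeps lines A to B, and quiet returns only ok. A shift or turn number past 1, either way, is cut back to 1. Input that does not fit is refused with a message, and nothing moves.
- manip.sense(): the state, without advancing time (a new reading comes with each control period).
- manip.snapshot(name): name is "side" or "top" or "wrist"; returns a dict with "pixels" (420x560x3 uint8, red, green, blue), "range_z" (420x560 float32, m along the optical axis (not along the pixel's ray), 0 where there is no reading), "fov_y" (degrees; the focal length in pixels is half the picture's height over the tangent of half this angle, whatever the lens; pixels are square), "cx", "cy" (the principal point, pixels), "R" (3x3) and "t" (3): a world point X has camera coordinates R X + t; the wrist camera has in their place "hand_eye" (4x4, takes a point from camera to tool coordinates, whose origin is the TCP and whose axes are the flange's). Camera axes: x right, y down, z forward; pixel columns grow to the right and rows downward; lengths in m; the calibration is good to about 2 mm. A picture is of the moment at which its call begins: read the wrist's pose just before it.
- manip.sign_off(): hands the job in; it is judged then, once.
The state is a dict: "t": time; "q": joint angles; "qd": joint speeds; "tau": joint torques, N m; "tcp_pos": TCP position; "tool_rot": TCP orientation; "force": force on the tool from outside, world axes, zero at the start; "ft_torque": the same for the moment, N m; "finger_gap": opening from 0.0 (shut) to 1.0 (fully open); "gripper_force": force on a finger pad.
Only numpy, scipy, OpenCV 4.12 (cv2) and the standard library are available. Lean on these libraries where they do the work, as an engineer would, in place of code of your own. Each camera call takes 0.05 s, during which the arm holds its last target. There are 200 camera calls.

## Working session

There is one attempt and no reset: what is moved stays moved. The work goes in short steps, Python scripts to look and compute and a tool call to move; the robot and the scene stay as the last step left them, time stands still between calls to the robot, and variables do not carry over. Pictures are saved under pics/ and viewed, at most 10 in all, crops included, and the job is handed in when it is done.

```bash
ls; mkdir -p pics; cat > h.py <<'E'
from station import manip
import numpy as np, cv2
def snap(n):
    s=manip.snapshot(n); np.savez(f'{n}.npz',**s); return s
def save(a,f): cv2.imwrite('pics/'+f,cv2.cvtColor(a,cv2.COLOR_RGB2BGR))
def world(s,u,v,z=None):
    p=np.asarray(s['pixels']); f=p.shape[0]/2/np.tan(np.radians(s['fov_y'])/2)
    d=np.array([(u-s['cx'])/f,(v-s['cy'])/f,1.])
    R,t=s['R'],s['t']
    if z is None: return R.T@(d*s['range_z'][int(round(v)),int(round(u))]-t)
    c=-R.T@t; w=R.T@d
    return c+w*(z-c[2])/w[2]
E
python3 - <<'E'
from h import *
a=snap('top');b=snap('side')
save(a['pixels'],'top0.png');save(b['pixels'],'side0.png')
print(manip.sense())
E
```

```text
pics
station.py
{'t': 0.1, 'q': array([-1.32347743e+00,  5.28376843e-01,  1.43380912e+00, -3.04791275e-05,
        1.18137777e+00, -1.78533321e-01]), 'qd': array([-0.00112181, -0.00028567, -0.00233365,  0.0011225 , -0.00029731,
        0.00143589]), 'tau': array([-5.90232912e-05, -4.43303347e+01, -1.78585929e+01, -2.38604598e-04,
        3.89093664e-03,  7.40822976e-07]), 'tcp_pos': array([ 0.25803362, -0.56857418,  0.25241807]), 'tool_rot': array([ 9.77415052e-01,  2.11326394e-01, -4.79734007e-05, -9.84474943e-04]), 'force': array([0.19933844, 0.07560975, 0.33265457]), 'ft_torque': array([-0.02336385, -0.03061662,  0.01395413]), 'gripper_force': 0.0, 'finger_gap': 1.002126809970391}
```

View pics/top0.png

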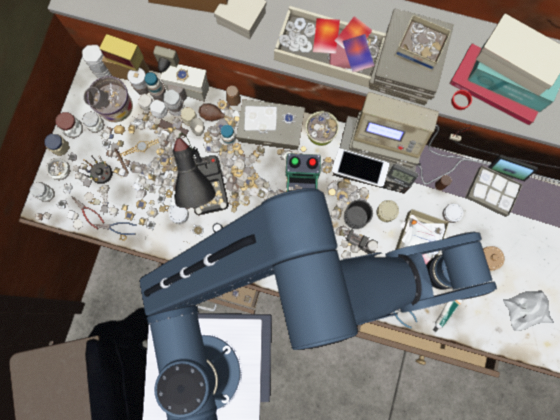

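View pics/side0.png

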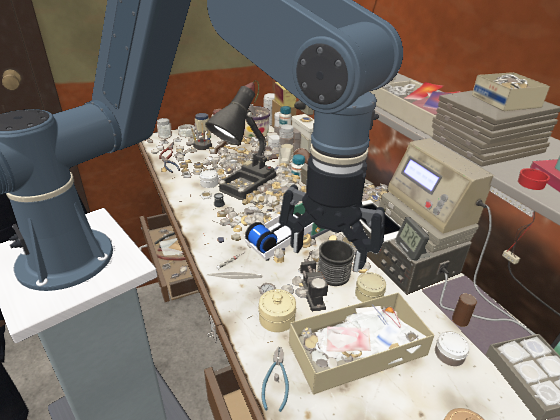

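The top view shows the green button near (295,161) and the red near (312,161), with the ramp hidden under the arm. The side view shows the blue drum at about (262,237).

```bash
python3 - <<'E'
from h import *
a=dict(np.load('top.npz'));b=dict(np.load('side.npz'))
print('camtop',-a['R'].T@a['t'],'camside',-b['R'].T@b['t'])
for n,s in(('top',a),('side',b)):
    hsv=cv2.cvtColor(s['pixels'],cv2.COLOR_RGB2HSV)
    for c,lo,hi in(('g',(50,150,90),(75,255,255)),('r',(0,180,120),(5,255,255)),('blue',(108,180,60),(125,255,255))):
        m=cv2.inRange(hsv,lo,hi); k,l,st,ce=cv2.connectedComponentsWithStats(m)
        for i in range(1,k):
            if st[i,4]>15: print(n,c,ce[i],st[i,4],world(s,*ce[i]).round(4),world(s,*ce[i],.096).round(4) if c!='blue' else '')
s=a
save(cv2.resize(a['pixels'][130:220,240:360],(720,540),interpolation=cv2.INTER_CUBIC),'c.png')
save(cv2.resize(b['pixels'][180:320,200:400],(800,560),interpolation=cv2.INTER_CUBIC),'d.png')
E
```

```text
camtop [ 0.15240199 -0.20920588  1.56685565] camside [-0.10429502 -0.87777551  0.64567656]
top g [294.42857143 160.77142857] 35 [ 0.5882 -0.2464  0.0988] [ 0.589  -0.2465  0.096 ]
top r [326.4502924   29.07602339] 171 [ 0.8721 -0.3181  0.317 ] [ 0.9994 -0.3374  0.096 ]
top r [312.  161.5] 36 [ 0.5869 -0.2961  0.0991] [ 0.5878 -0.2963  0.096 ]
side r [536.60714286 175.60714286] 56 [ 0.7299 -0.6687  0.2645] [ 1.0986 -0.5763  0.096 ]
side blue [256.08333333 233.45833333] 192 [ 0.357  -0.2672  0.0624] 
side blue [266.01315789 241.39473684] 76 [ 0.3604 -0.2998  0.0576]
```

View pics/d.png

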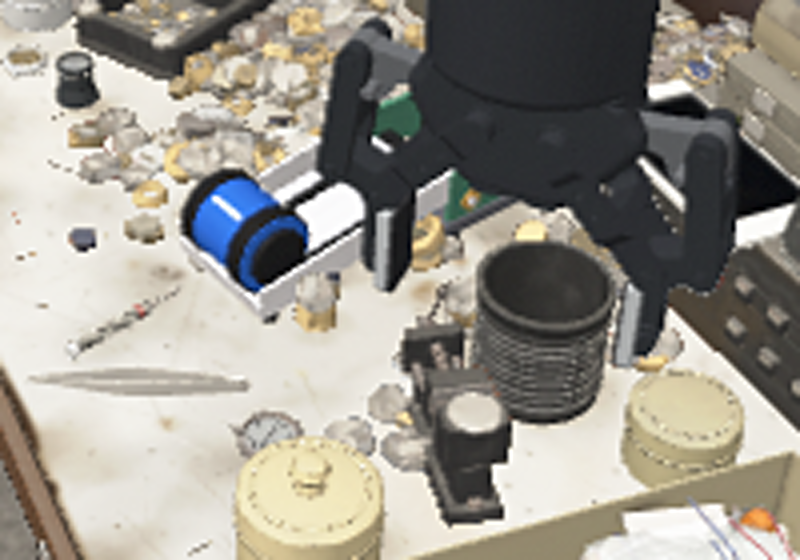

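The side crop shows the drum against the lip, with white ramp walls on either side. The tweezers, watch and pot are well away to the front and right. I'll move above the drum's foot side, then measure with the clear top view and the wrist camera.

Units first: shifts go in shares of 0.6 m and turns go in shares of pi rad. So -0.247 m / 0.6 = -0.4117, -0.24 m / 0.6 = -0.4, 0.45 rad / 3.1416 = 0.1432.

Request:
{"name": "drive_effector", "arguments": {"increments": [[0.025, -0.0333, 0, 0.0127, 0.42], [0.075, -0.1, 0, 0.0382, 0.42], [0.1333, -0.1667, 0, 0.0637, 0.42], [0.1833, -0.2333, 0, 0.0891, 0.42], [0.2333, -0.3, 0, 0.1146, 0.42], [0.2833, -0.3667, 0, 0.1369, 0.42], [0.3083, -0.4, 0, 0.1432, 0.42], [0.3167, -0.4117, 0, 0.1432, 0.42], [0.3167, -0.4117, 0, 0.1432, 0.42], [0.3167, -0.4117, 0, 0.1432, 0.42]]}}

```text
refused: increments[0]: [0.025, -0.0333, 0, 0.0127, 0.42] is not of type 'object' (schema: type "object"). Nothing was moved.
```

I used the wrong layout. The manual says a list of objects, one for each row; once more.

Request:
{"name": "drive_effector", "arguments": {"increments": [{"xyz":[0.025, -0.0333, 0], "rz":0.0127, "jaw":0.42}, {"xyz":[0.075, -0.1, 0], "rz":0.0382, "jaw":0.42}, {"xyz":[0.1333, -0.1667, 0], "rz":0.0637, "jaw":0.42}, {"xyz":[0.1833, -0.2333, 0], "rz":0.0891, "jaw":0.42}, {"xyz":[0.2333, -0.3, 0], "rz":0.1146, "jaw":0.42}, {"xyz":[0.2833, -0.3667, 0], "rz":0.1369, "jaw":0.42}, {"xyz":[0.3083, -0.4, 0], "rz":0.1432, "jaw":0.42}, {"xyz":[0.3167, -0.4117, 0], "rz":0.1432, "jaw":0.42}, {"xyz":[0.3167, -0.4117, 0], "rz":0.1432, "jaw":0.42}, {"xyz":[0.3167, -0.4117, 0], "rz":0.1432, "jaw":0.42}]}}

```text
t: 1.1
tcp_pos: [0.3296, -0.2673, 0.2535]
tool_rot: [1.0, -0.012, 0.0, 0.001]
force: [-0.1, -0.5, 1.5]
finger_gap: 0.419
gripper_force: 0.0
```

```bash
python3 - <<'E'
from h import *
s=manip.sense();print(s['tcp_pos'],s['tool_rot'],s['force'])
w=snap('wrist');a=snap('top');b=snap('side');print(w['hand_eye'].round(3), w['fov_y'])
save(w['pixels'],'w1.png')
save(np.hstack([cv2.resize(x,(400,300),interpolation=cv2.INTER_CUBIC) for x in(a['pixels'][130:250,220:380],b['pixels'][150:300,180:380])]),'ts1.png')
E
```

```text
[ 0.32960978 -0.26728349  0.2535227 ] [ 9.99926711e-01 -1.20678175e-02  3.79122077e-04  8.92779641e-04] [-0.10507069 -0.51463678  1.47237532]
[[-0.002 -0.965 -0.264  0.066]
 [ 1.    -0.002 -0.001  0.001]
 [ 0.    -0.264  0.965 -0.121]
 [ 0.     0.     0.     1.   ]] 61.6018308544383
```

View pics/w1.png

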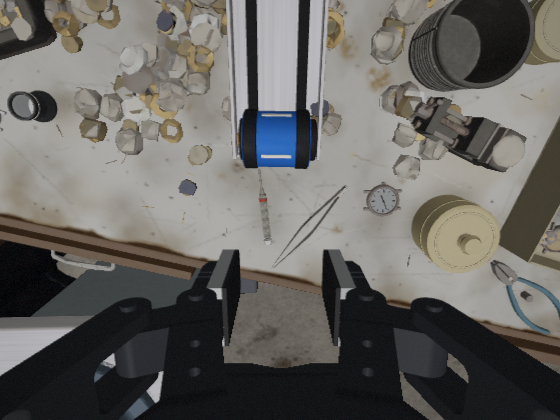

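View pics/ts1.png

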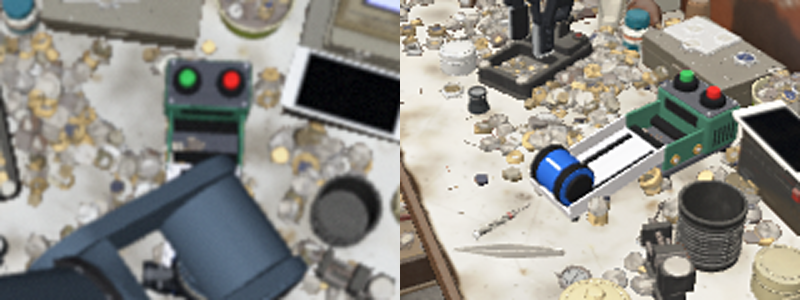

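The wrist view shows the drum at about (278,138) between the ramp walls (x ≈ 232 and 325), and the fingertips at (238,252) and (323,252). The combined picture shows a clear bed and both buttons. Next I'll measure the drum, walls, buttons and tips.

```bash
python3 - <<'E'
from h import *
from scipy.spatial.transform import Rotation as Ro
S=manip.sense();w=dict(np.load('wrist.npz'));b=dict(np.load('side.npz'));a=dict(np.load('top.npz'))
T=np.eye(4);T[:3,:3]=Ro.from_quat(S['tool_rot']).as_matrix();T[:3,3]=S['tcp_pos']
C=T@w['hand_eye']; w['R']=C[:3,:3].T; w['t']=-C[:3,:3].T@C[:3,3]
hsv=cv2.cvtColor(w['pixels'],cv2.COLOR_RGB2HSV)
m=cv2.inRange(hsv,(105,180,50),(125,255,255)); m[:, :200]=0;m[:,340:]=0;m[200:]=0
v,u=np.nonzero(m); P=np.array([world(w,x,y) for x,y in zip(u,v)])
print('blue n',len(P),'min',P.min(0),'max',P.max(0),'mean',P.mean(0))
# circle fit in xz (small yaw ignored)
A=np.c_[2*P[:,0],2*P[:,2],np.ones(len(P))]
sol=np.linalg.lstsq(A,P[:,0]**2+P[:,2]**2,rcond=None)[0];print('circle x,z,r',sol[0],sol[1],np.sqrt(sol[2]+sol[0]**2+sol[1]**2))
for r in (5,30,60,90,120): # wall tops per row
    row=[]
    for c in range(222,336):
        p=world(w,c,r); row.append(p)
    row=np.array(row); print(r,[f'{x[1]:.4f}/{x[2]:.3f}' for x in row if x[2]>.0][:0])
    z=row[:,2]; x=row[len(row)//2,0]; on=np.nonzero(z>.02)[0]; print('  x',x.round(4),'edges y',row[on[0]].round(4),row[on[-1]].round(4),'deck z',z[57].round(4))
for s,n in((a,'top'),(b,'side')):
    h=cv2.cvtColor(s['pixels'],cv2.COLOR_RGB2HSV)
    for c,lo,hi in(('g',(50,150,90),(75,255,255)),('r',(0,180,120),(5,255,255))):
        mm=cv2.inRange(h,lo,hi);k,l,st,ce=cv2.connectedComponentsWithStats(mm)
        for i in range(1,k):
            p=world(s,*ce[i])
            if st[i,4]>8 and .07<p[2]<.12: print(n,c,ce[i],p.round(4))
# finger tips in tool frame
f=210/np.tan(np.radians(w['fov_y'])/2)
for (u,v) in((238,253),(236,256),(323,253),(326,256),(346,253),(214,253),(222,252),(338,252)):
    d=w['range_z'][v,u]; q=w['hand_eye']@np.array([(u-w['cx'])/f*d,(v-w['cy'])/f*d,d,1]);print('tip',u,v,q[:3].round(4))
E
```

```text
blue n 2007 min [ 0.34667371 -0.29652617  0.04757726] max [ 0.39620363 -0.23428327  0.37394279] mean [ 0.37245779 -0.26514204  0.06633361]
circle x,z,r 0.37210208978210707 0.21292678808542193 0.14881656063418341
5 []
  x 0.4845 edges y [ 0.4871 -0.2206  0.0276] [ 0.4777 -0.3106  0.0541] deck z 0.0324
30 []
  x 0.4647 edges y [ 0.467  -0.2192  0.0279] [ 0.4656 -0.3213  0.0209] deck z 0.0321
60 []
  x 0.4408 edges y [ 0.4394 -0.2262  0.0462] [ 0.4371 -0.3084  0.0464] deck z 0.0267
90 []
  x 0.4148 edges y [ 0.415  -0.2249  0.0419] [ 0.4128 -0.3083  0.0409] deck z 0.024
120 []
  x 0.3882 edges y [ 0.3889 -0.2236  0.038 ] [ 0.386  -0.3212  0.0287] deck z 0.0607
top g [294.42857143 160.77142857] [ 0.5899 -0.2466  0.0931]
top r [312.17647059 161.47058824] [ 0.5874 -0.2967  0.0977]
side g [322.63333333 187.63333333] [ 0.5869 -0.2516  0.0933]
side r [336.16666667 195.75      ] [ 0.5821 -0.3038  0.096 ]
tip 238 253 [ 0.0083 -0.0176  0.0179]
tip 236 256 [ 0.01   -0.0175  0.0107]
tip 323 253 [0.0079 0.0185 0.0188]
tip 326 256 [0.01   0.0187 0.0106]
tip 346 253 [-0.0901  0.0747  0.2536]
tip 214 253 [-0.0897 -0.0759  0.2534]
tip 222 252 [ 0.0105 -0.0236  0.0139]
tip 338 252 [0.0103 0.024  0.0139]
```

The measurements agree: tumbler origin about (0.485, -0.2685), yaw about -0.025, drum centre about (0.372, -0.266). The finger front face is about 11 mm ahead of the TCP. I'll descend behind the drum now.

In the tool's units: 0.195 m / 0.6 = 0.325, 0.11 m / 0.6 = 0.1833.

Request:
{"name": "drive_effector", "arguments": {"increments": [{"xyz":[-0.0167, -0.0042, 0], "jaw":0.42}, {"xyz":[-0.0167, -0.0042, 0.05], "jaw":0.42}, {"xyz":[-0.0167, -0.0042, 0.1167], "jaw":0.42}, {"xyz":[-0.0167, -0.0042, 0.1833], "jaw":0.42}, {"xyz":[-0.0167, -0.0042, 0.2417], "jaw":0.42}, {"xyz":[-0.0167, -0.0042, 0.2833], "jaw":0.42}, {"xyz":[-0.0167, -0.0042, 0.3083], "jaw":0.42}, {"xyz":[-0.0167, -0.0042, 0.32], "jaw":0.42}, {"xyz":[-0.0167, -0.0042, 0.325], "jaw":0.42}, {"xyz":[-0.0167, -0.0042, 0.325], "jaw":0.42}]}}

```text
t: 2.25
tcp_pos: [0.3191, -0.2634, 0.0585]
tool_rot: [1.0, -0.012, 0.0, 0.0]
force: [-0.5, 0.6, 0.4]
finger_gap: 0.422
gripper_force: 0.0
```

```bash
python3 - <<'E'
from h import *
b=snap('side');w=snap('wrist')
save(np.hstack([cv2.resize(b['pixels'][190:280,210:310],(400,360),interpolation=cv2.INTER_CUBIC),cv2.resize(w['pixels'],(480,360))[:,40:440]]),'s2.png')
E
```

```text
(no output)
```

View pics/s2.png

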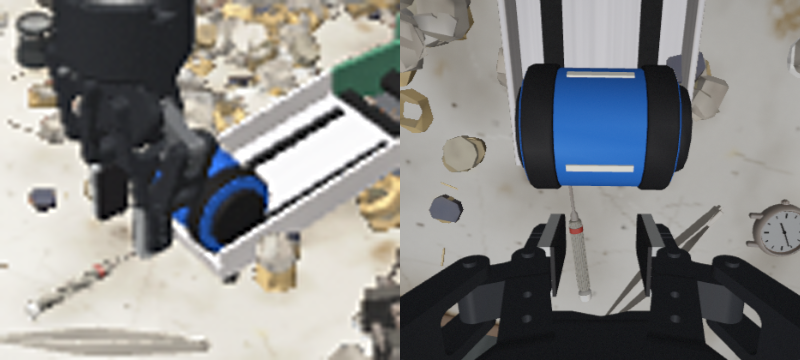

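The fingers straddle the drum's middle evenly, about 15 mm behind it at tip height below its axis. I'll start a slow push.

Request:
{"name": "drive_effector", "arguments": {"increments": [{"xyz":[0.0067, 0.0017, 0], "jaw":0.42}, {"xyz":[0.0133, 0.0017, 0], "jaw":0.42}, {"xyz":[0.0183, 0.0017, 0], "jaw":0.42}, {"xyz":[0.0217, 0.0017, 0], "jaw":0.42}, {"xyz":[0.0242, 0.0017, 0], "jaw":0.42}, {"xyz":[0.0267, 0.0017, 0], "jaw":0.42}, {"xyz":[0.0292, 0.0017, -0.0008], "jaw":0.42}, {"xyz":[0.0317, 0.0017, -0.0017], "jaw":0.42}, {"xyz":[0.035, 0.0017, -0.0017], "jaw":0.42}, {"xyz":[0.0383, 0.0017, -0.0025], "jaw":0.42}, {"xyz":[0.0417, 0.0017, -0.0033], "jaw":0.42}, {"xyz":[0.045, 0.0017, -0.0033], "jaw":0.42}, {"xyz":[0.0483, 0.0017, -0.0042], "jaw":0.42}]}}

```text
t: 3.65
tcp_pos: [0.3484, -0.2647, 0.0608]
tool_rot: [1.0, -0.012, -0.0, -0.0]
force: [-1.9, 0.0, 1.5]
finger_gap: 0.42
gripper_force: 1.2
```

```bash
python3 - <<'E'
from h import *
b=snap('side');w=snap('wrist')
save(np.hstack([cv2.resize(b['pixels'][190:280,210:310],(400,360),interpolation=cv2.INTER_CUBIC),cv2.resize(w['pixels'],(480,360))[:,40:440]]),'s3.png')
E
```

```text
(no output)
```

View pics/s3.png

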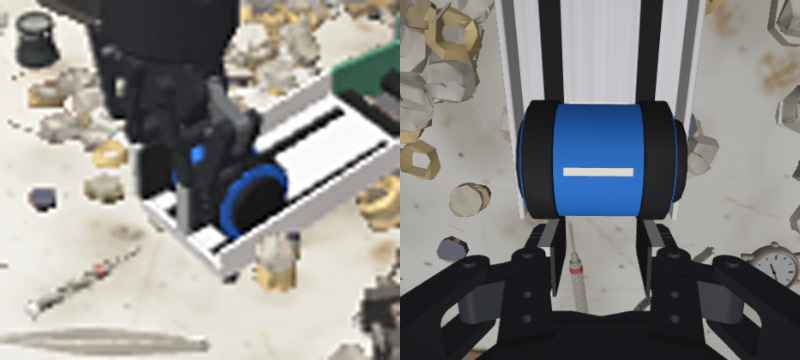

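The drum is rolling square on both fingers with about 2 N of force and has left the lip. I'll continue up.

In the tool's units: 0.058 m / 0.6 = 0.0967, 0.037 m / 0.6 = 0.0617.

Request:
{"name": "drive_effector", "arguments": {"increments": [{"xyz":[0.0042, 0, -0.0007], "jaw":0.42}, {"xyz":[0.0083, 0, -0.0013], "jaw":0.42}, {"xyz":[0.0125, 0, -0.002], "jaw":0.42}, {"xyz":[0.0167, 0, -0.0027], "jaw":0.42}, {"xyz":[0.0217, 0, -0.0033], "jaw":0.42}, {"xyz":[0.0267, 0, -0.0043], "jaw":0.42}, {"xyz":[0.0317, 0, -0.005], "jaw":0.42}, {"xyz":[0.0367, 0, -0.0058], "jaw":0.42}, {"xyz":[0.0417, 0, -0.0067], "jaw":0.42}, {"xyz":[0.0467, 0, -0.0075], "jaw":0.42}, {"xyz":[0.0517, 0, -0.0083], "jaw":0.42}, {"xyz":[0.0567, 0, -0.0092], "jaw":0.42}, {"xyz":[0.0617, 0, -0.01], "jaw":0.42}, {"xyz":[0.0667, 0, -0.0107], "jaw":0.42}, {"xyz":[0.0717, 0, -0.0115], "jaw":0.42}, {"xyz":[0.0767, 0, -0.0123], "jaw":0.42}, {"xyz":[0.0817, 0, -0.0132], "jaw":0.42}, {"xyz":[0.0867, 0, -0.0138], "jaw":0.42}, {"xyz":[0.0917, 0, -0.0147], "jaw":0.42}, {"xyz":[0.0967, 0, -0.0155], "jaw":0.42}]}}

```text
t: 5.75
tcp_pos: [0.4064, -0.2661, 0.0701]
tool_rot: [1.0, -0.012, -0.0, -0.0]
force: [-2.1, 0.4, 0.6]
finger_gap: 0.422
gripper_force: 1.2
```

Request:
{"name": "drive_effector", "arguments": {"increments": [{"xyz":[0.005, 0, -0.0008], "jaw":0.42}, {"xyz":[0.01, 0, -0.0017], "jaw":0.42}, {"xyz":[0.015, 0, -0.0025], "jaw":0.42}, {"xyz":[0.02, 0, -0.0033], "jaw":0.42}, {"xyz":[0.025, 0, -0.004], "jaw":0.42}, {"xyz":[0.03, 0, -0.0048], "jaw":0.42}, {"xyz":[0.035, 0, -0.0057], "jaw":0.42}, {"xyz":[0.04, 0, -0.0063], "jaw":0.42}, {"xyz":[0.045, 0, -0.0072], "jaw":0.42}, {"xyz":[0.05, 0, -0.008], "jaw":0.42}, {"xyz":[0.055, 0, -0.0088], "jaw":0.42}, {"xyz":[0.06, 0, -0.0097], "jaw":0.42}, {"xyz":[0.065, 0, -0.0103], "jaw":0.42}, {"xyz":[0.07, 0, -0.0112], "jaw":0.42}]}}

```text
t: 7.15
tcp_pos: [0.4484, -0.2671, 0.0768]
tool_rot: [1.0, -0.012, -0.0, -0.0]
force: [-3.2, -0.6, 1.7]
finger_gap: 0.42
gripper_force: 1.2
```

```bash
python3 - <<'E'
from h import *
b=snap('side');w=snap('wrist')
save(np.hstack([cv2.resize(b['pixels'][150:270,230:370],(420,360),interpolation=cv2.INTER_CUBIC),cv2.resize(w['pixels'],(480,360))[:,60:440]]),'s4.png')
E
```

```text
(no output)
```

View pics/s4.png

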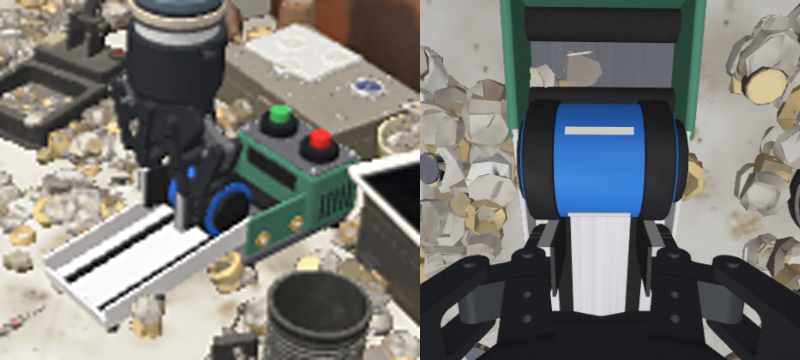

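The drum is just short of the front roller and still square. I'll go slowly over the crest.

In the tool's units: 0.042 m / 0.6 = 0.07, 0.037 m / 0.6 = 0.0617.

Request:
{"name": "drive_effector", "arguments": {"increments": [{"xyz":[0.0042, 0, -0.0007], "jaw":0.42}, {"xyz":[0.0083, 0, -0.0013], "jaw":0.42}, {"xyz":[0.0125, 0, -0.002], "jaw":0.42}, {"xyz":[0.0167, 0, -0.0027], "jaw":0.42}, {"xyz":[0.0208, 0, -0.0033], "jaw":0.42}, {"xyz":[0.025, 0, -0.0033], "jaw":0.42}, {"xyz":[0.0283, 0, -0.0033], "jaw":0.42}, {"xyz":[0.0317, 0, -0.0033], "jaw":0.42}, {"xyz":[0.035, 0, -0.0033], "jaw":0.42}, {"xyz":[0.0383, 0, -0.0033], "jaw":0.42}, {"xyz":[0.0417, 0, -0.0033], "jaw":0.42}, {"xyz":[0.045, 0, -0.0025], "jaw":0.42}, {"xyz":[0.0483, 0, -0.0017], "jaw":0.42}, {"xyz":[0.0517, 0, 0], "jaw":0.42}, {"xyz":[0.055, 0, 0.0017], "jaw":0.42}, {"xyz":[0.0583, 0, 0.0033], "jaw":0.42}, {"xyz":[0.0617, 0, 0.0033], "jaw":0.42}, {"xyz":[0.065, 0, 0.0033], "jaw":0.42}, {"xyz":[0.0683, 0, 0.0033], "jaw":0.42}, {"xyz":[0.07, 0, 0.0033], "jaw":0.42}]}}

```text
t: 9.25
tcp_pos: [0.4905, -0.2682, 0.0748]
tool_rot: [1.0, -0.012, 0.0, 0.0]
force: [0.5, 0.3, 0.1]
finger_gap: 0.419
gripper_force: 0.0
```

```bash
cat > d.py <<'E'
from h import *
from scipy.spatial.transform import Rotation as Ro
def wc():
    S=manip.sense();w=snap('wrist')
    T=np.eye(4);T[:3,:3]=Ro.from_quat(S['tool_rot']).as_matrix();T[:3,3]=S['tcp_pos']
    C=T@w['hand_eye']; w['R']=C[:3,:3].T; w['t']=-C[:3,:3].T@C[:3,3]; return w
def drum(w):
    m=cv2.inRange(cv2.cvtColor(w['pixels'],cv2.COLOR_RGB2HSV),(105,150,50),(125,255,255))
    v,u=np.nonzero(m);P=np.array([world(w,x,y) for x,y in zip(u,v)])
    P=P[(abs(P[:,1]+.268)<.02)&(P[:,2]<.12)&(P[:,2]>.03)&(P[:,0]<.6)]
    A=np.c_[2*P[:,0],2*P[:,2],np.ones(len(P))]
    s=np.linalg.lstsq(A,(P[:,0]**2+P[:,2]**2),rcond=None)[0]
    print('drum n',len(P),'fit xzr',s[0].round(4),s[1].round(4),np.sqrt(s[2]+s[0]**2+s[1]**2).round(4),'top',np.percentile(P[:,2],99).round(4),'x@top',P[P[:,2]>np.percentile(P[:,2],85),0].mean().round(4),'ymean',P[:,1].mean().round(4))
E
python3 - <<'E'
from d import *
w=wc();drum(w);b=snap('side')
save(np.hstack([cv2.resize(b['pixels'][150:270,230:370],(420,360),interpolation=cv2.INTER_CUBIC),cv2.resize(w['pixels'],(480,360))[:,60:440]]),'s5.png')
E
```

```text
drum n 12532 fit xzr 0.5309 0.0592 0.0253 top 0.0855 x@top 0.5313 ymean -0.2685
```

View pics/s5.png

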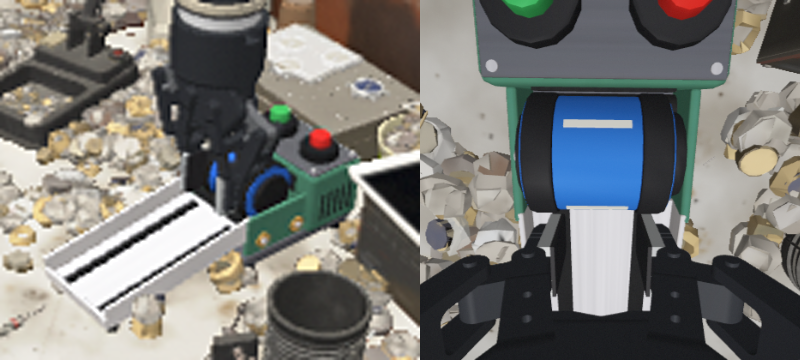

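The drum is home: the fit gives a centre at z = 0.059, x = 0.531, with the fingers clear and no force. I'll back off, rise, shut the fingers and measure the button.

In the tool's units: -0.12 m / 0.6 = -0.2, -0.01 m / 0.6 = -0.0167.

Request:
{"name": "drive_effector", "arguments": {"increments": [{"xyz":[-0.005, 0, 0], "jaw":0.42}, {"xyz":[-0.0133, 0, 0], "jaw":0.42}, {"xyz":[-0.0167, 0, -0.0083], "jaw":0.42}, {"xyz":[-0.0167, 0, -0.0417], "jaw":0.42}, {"xyz":[-0.0167, 0, -0.1], "jaw":0.42}, {"xyz":[0, 0, -0.1583], "jaw":0.42}, {"xyz":[0.0333, 0, -0.1917], "jaw":0.2}, {"xyz":[0.0583, 0, -0.2], "jaw":0}, {"xyz":[0.0667, 0, -0.2], "jaw":0}, {"xyz":[0.0667, 0, -0.2], "jaw":0}, {"xyz":[0.0667, 0, -0.2], "jaw":0}, {"xyz":[0.0667, 0, -0.2], "jaw":0}, {"xyz":[0.0667, 0, -0.2], "jaw":0}]}}

```text
t: 10.65
tcp_pos: [0.5293, -0.2689, 0.1941]
tool_rot: [1.0, -0.012, -0.001, -0.001]
force: [-0.1, 0.1, -0.4]
finger_gap: -0.003
gripper_force: 0.0
```

```bash
python3 - <<'E'
from d import *
w=wc();drum(w);S=manip.sense();R=Ro.from_quat(S['tool_rot']).as_matrix()
h=cv2.cvtColor(w['pixels'],cv2.COLOR_RGB2HSV)
for c,lo,hi in(('g',(50,150,80),(75,255,255)),('r',(0,180,100),(6,255,255))):
    mm=cv2.inRange(h,lo,hi);k,l,st,ce=cv2.connectedComponentsWithStats(mm)
    i=1+st[1:,4].argmax(); v,u=np.nonzero(l==i); P=np.array([world(w,x,y) for x,y in zip(u,v)])
    zt=np.percentile(P[:,2],90);Q=P[P[:,2]>zt-.003]
    ctr=(Q.min(0)+Q.max(0))/2
    print(c,ce[i],'top z',zt.round(4),'ctr',ctr.round(4),'mean',Q.mean(0).round(4),'size',np.ptp(Q,0).round(4),'tool shift',(R.T@(ctr-S['tcp_pos'])).round(4))
    # height profile across button along image row
    r=int(ce[i][1]);print([f"{world(w,x,r)[2]*1000:.0f}" for x in range(int(ce[i][0])-60,int(ce[i][0])+61,6)])
print(S['tcp_pos'],S['finger_gap'],S['t'])
save(w['pixels'],'w6.png')
E
```

```text
drum n 3091 fit xzr 0.5311 0.0599 0.0248 top 0.0856 x@top 0.5311 ymean -0.2685
g [243.14932127 119.69381599] top z 0.0967 ctr [ 0.5906 -0.2554  0.2042] mean [ 0.5909 -0.248   0.0968] size [0.0165 0.0319 0.2209] tool shift [ 0.0608 -0.0151 -0.01  ]
['1', '0', '0', '-1', '-0', '76', '86', '87', '95', '96', '96', '96', '95', '86', '85', '75', '76', '75', '76', '84', '87']
r [324.52716593 120.76798825] top z 0.0966 ctr [ 0.5889 -0.2884  0.2041] mean [ 0.589  -0.2972  0.0967] size [0.0172 0.0342 0.221 ] tool shift [ 0.0599  0.018  -0.01  ]
['85', '84', '76', '75', '75', '74', '85', '86', '95', '96', '97', '96', '95', '86', '84', '75', '24', '29', '23', '21', '1']
[ 0.52946871 -0.26896207  0.19426078] 0.003926768637829866 10.7
```

View pics/w6.png

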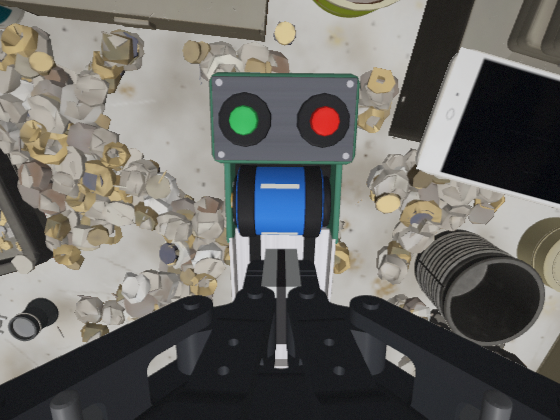

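The drum is still home. The green button is at about (243,120) and the red at (325,121), with tops at 96 mm and bezels at 86 mm. I'll move over green and start down.

In the tool's units: 0.07 m / 0.6 = 0.1167, 0.0607 m / 0.6 = 0.1012.

Request:
{"name": "drive_effector", "arguments": {"increments": [{"xyz":[0.0333, -0.0133, 0], "jaw":0}, {"xyz":[0.075, -0.03, 0], "jaw":0}, {"xyz":[0.0967, -0.0383, 0], "jaw":0}, {"xyz":[0.1012, -0.0392, 0.025], "jaw":0}, {"xyz":[0.1012, -0.0392, 0.0667], "jaw":0}, {"xyz":[0.1012, -0.0392, 0.1], "jaw":0}, {"xyz":[0.1012, -0.0392, 0.1117], "jaw":0}, {"xyz":[0.1012, -0.0392, 0.1167], "jaw":0}, {"xyz":[0.1012, -0.0392, 0.1167], "jaw":0}]}}

```text
t: 11.6
tcp_pos: [0.5911, -0.2473, 0.1246]
tool_rot: [1.0, -0.012, -0.0, -0.0]
force: [0.0, 0.4, 0.8]
finger_gap: -0.001
gripper_force: 0.0
```

Request:
{"name": "drive_effector", "arguments": {"increments": [{"xyz":[0, 0, 0.0033], "jaw":0}, {"xyz":[0, 0, 0.0067], "jaw":0}, {"xyz":[0, 0, 0.01], "jaw":0}, {"xyz":[0, 0, 0.0133], "jaw":0}, {"xyz":[0, 0, 0.0133], "jaw":0}]}}

```text
t: 12.1
tcp_pos: [0.5917, -0.2472, 0.117]
tool_rot: [1.0, -0.012, 0.0, 0.0]
force: [0.6, 0.2, 1.0]
finger_gap: -0.001
gripper_force: 0.8
```

In the tool's units: 0.003 m / 0.6 = 0.005, 0.002 m / 0.6 = 0.0033.

Request:
{"name": "drive_effector", "arguments": {"increments": [{"xyz":[0, 0, 0.0017], "jaw":0}, {"xyz":[0, 0, 0.0033], "jaw":0}, {"xyz":[0, 0, 0.005], "jaw":0}, {"xyz":[0, 0, 0.005], "jaw":0}]}}

```text
t: 12.5
tcp_pos: [0.5916, -0.2472, 0.114]
tool_rot: [1.0, -0.012, 0.0, 0.0]
force: [0.2, 0.3, 3.2]
finger_gap: -0.0
gripper_force: 1.5
```

Request:
{"name": "drive_effector", "arguments": {"increments": [{"xyz":[0, 0, 0.0017], "jaw":0}, {"xyz":[0, 0, 0.0033], "jaw":0}, {"xyz":[0, 0, 0.0033], "jaw":0}]}}

```text
t: 12.8
tcp_pos: [0.5916, -0.2472, 0.1121]
tool_rot: [1.0, -0.012, 0.0, 0.0]
force: [0.6, 0.3, 3.9]
finger_gap: -0.002
gripper_force: 2.2
```

In the tool's units: 0.0015 m / 0.6 = 0.0025, 0.0007 m / 0.6 = 0.0012.

Request:
{"name": "drive_effector", "arguments": {"increments": [{"xyz":[0, 0, 0.0012], "jaw":0}, {"xyz":[0, 0, 0.0025], "jaw":0}, {"xyz":[0, 0, 0.0025], "jaw":0}]}}

```text
t: 13.1
tcp_pos: [0.5917, -0.2472, 0.112]
tool_rot: [1.0, -0.012, 0.0, 0.0]
force: [-1.0, 1.0, 10.5]
finger_gap: 0.0
gripper_force: 5.7
```

Request:
{"name": "drive_effector", "arguments": {"increments": [{"xyz":[0, 0, 0.0012], "jaw":0}, {"xyz":[0, 0, 0.0012], "jaw":0}]}}

```text
t: 13.3
tcp_pos: [0.5917, -0.2472, 0.1119]
tool_rot: [1.0, -0.012, 0.0, 0.0]
force: [-2.9, 0.8, 14.2]
finger_gap: 0.001
gripper_force: 7.2
```

It has hit the stop: the TCP is steady at 0.112 (6 mm of travel) while the force rises to 14 N. I'll release straight up and check.

In the tool's units: -0.084 m / 0.6 = -0.14, -0.08 m / 0.6 = -0.1333.

Request:
{"name": "drive_effector", "arguments": {"increments": [{"xyz":[0, 0, -0.005], "jaw":0}, {"xyz":[0, 0, -0.0133], "jaw":0}, {"xyz":[0, 0, -0.025], "jaw":0}, {"xyz":[0, 0, -0.0583], "jaw":0}, {"xyz":[-0.0333, 0.0167, -0.1], "jaw":0}, {"xyz":[-0.075, 0.03, -0.1333], "jaw":0}, {"xyz":[-0.1, 0.0392, -0.14], "jaw":0}, {"xyz":[-0.1, 0.0392, -0.14], "jaw":0}, {"xyz":[-0.1, 0.0392, -0.14], "jaw":0}]}}

```text
t: 14.2
tcp_pos: [0.5306, -0.2689, 0.1927]
tool_rot: [1.0, -0.013, -0.0, -0.001]
force: [0.1, 0.9, 0.7]
finger_gap: 0.0
gripper_force: 0.0
```

```bash
python3 - <<'E'
from d import *
w=wc();drum(w);h=cv2.cvtColor(w['pixels'],cv2.COLOR_RGB2HSV)
for c,lo,hi in(('g',(50,150,80),(75,255,255)),('r',(0,180,100),(6,255,255))):
    mm=cv2.inRange(h,lo,hi);k,l,st,ce=cv2.connectedComponentsWithStats(mm);i=1+st[1:,4].argmax()
    v,u=np.nonzero(l==i);print(c,ce[i],np.median([world(w,x,y)[2] for x,y in zip(u,v)]).round(4))
E
```

```text
drum n 3134 fit xzr 0.5309 0.0594 0.0252 top 0.0856 x@top 0.5312 ymean -0.2685
g [242.94029851 122.18358209] 0.0957
r [324.73623188 123.26666667] 0.0957
```

The drum is home, both buttons are up, and the robot is clear of everything.

```bash
python3 -c "
from station import manip
print(manip.sign_off())"
```

```text
the job is handed in; nothing more can be done
None
```

The drum was rolled up the ramp with the fingertips into its bed, the green start button was then pressed fully down and came back up, the red button and the loose things were left alone, and the job is handed in at about 14 s.

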